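# Put the pinstriping kit back into its fitted tray inserts

## Robot

A 6-joint arm with a two-finger parallel gripper is mounted at the origin on a cart in front of the work surface, level with it; the furniture and walls round the work are solid. World frame = base frame: x ahead of the robot, y to its left, z up, the work surface at z = 0. Lengths are in m, angles in rad, forces in N, time in s.
With the tool pointing down it reaches from about 0.25 to 0.775 m from the base axis. Payload 4 kg.
Tool frame: the origin (TCP) lies at the very end of the fingers, on their centre line; the grasp point (between the pads) lies 19 mm behind it; z points along the fingers, y is the line along which they close (so a half turn about z gives the same grasp; the last joint's range is limited). The gripper opens to 94 mm and grips with 3 to 60 N. Pads are 16 mm wide; open, the fingers measure 119 mm over their backs; the gripper's body (75 mm by 177 mm) begins 78 mm behind the grasp point.
Start: joints at [1.162, 0.087, 1.371, -0, 1.684, -0.103], TCP at [0.166, 0.524, 0.206] pointing down, gripper open.
Joint ranges: [-3.1, 3.1], [-0.76, 2.03], [0.27, 2.55], [-1.08, 4.22], [0.17, 2.65], [-2.57, 2.57]. Speed limits (rad/s): [2.79, 2.79, 3.14, 3.14, 3.14, 3.14].

## Interface

Orientations are given as a unit quaternion [w, x, y, z].
In Python, from plant import get_obs, camera, camera_params, order gives the robot as it stands.
- The arm moves only by the tool jog_arm, never from a script. Its argument "commands" is a list of rows, each a list of 7 numbers: the shift along the tool's x, y, z in mm, then the turn, a rotation vector about the tool's x, y, z in rad, then the closure, from -1 (fully open) to 1 (shut). In form: [[dx, dy, dz, wx, wy, wz, jaw], ...]. A call has 1 to 10 rows; each row shifts and turns the commanded pose from where the row before left it, along the tool's axes as they then stand; what a row does not reach is not made up. A row lasts 1/8 s, in which the tool goes at most 62.5 mm and 10.7 degrees, less where a joint would pass 70% of its speed; a pose out of reach is approached as far as the arm can. A call with a gripper value outside its range is refused whole. The fingers move at their own pace and stop on an object; "newtons" is the grip in N (left out, the last holds). Time passes only in rows, so rows that do not move let the fingers close. It gives the time, the measured TCP pose, the force, the opening and the grip force at its end, in the units of the state.
- get_obs(): the state, without advancing time (a new reading comes with each control period).
- camera(name): name is "scene" or "top" or "wrist"; returns the picture (400x640x3 uint8, blue, green, red); there is no depth.
- camera_params(name): a dict with "mtx" (3x3 intrinsics, pixels), "R" (3x3) and "t" (3): a world point X has camera coordinates R X + t; the wrist camera has in their place "tool_from_camera" (4x4, takes a point from camera to tool coordinates, whose origin is the TCP and whose axes are the flange's). Camera axes: x right, y down, z forward; pixel columns grow to the right and rows downward; lengths in m; the calibration is good to about 2 mm. A picture is of the moment at which its call begins: read the wrist's pose just before it. camera_params takes no time and is no camera call.
- order.close_job(): hands the job in; it is judged then, once.
The state is a dict: "time": time; "q": joint angles; "qvel": joint speeds; "effort": joint torques, N m; "position": TCP position; "ee_rot": TCP orientation; "force": force on the tool from outside, world axes, zero at the start; "wrist_torque": the same for the moment, N m; "finger_gap": finger opening in m; "grip_force": force on a finger pad.
Only numpy, scipy, OpenCV 4.12 (cv2) and the standard library are available. Lean on these libraries where they do the work, as an engineer would, in place of code of your own. Each camera call takes 0.05 s, during which the arm holds its last target. There are 200 camera calls.

## Task

Put the four things that lie in front of the kit tray back into the inserts made for them: the gold-lidded jar into the wider cup, the silver-lidded jar into the narrower cup, the white marker centred in the pair of equal saddles, and the tracing wheel in the unequal saddles with its thin neck in the narrow one and its toothed wheel between the guard cheeks. Each must sit fully down in its holder, the jars must stay upright all the way, and the blue tape roll and the brown paint can must stay where they are.

Things in the scene. Friction and masses are not known exactly. Their poses are not given: they have to be found in the camera images.
- gold_mid (a point): Centre of the larger jar in front of the tray (two like jars that belong to the room stand at the far right edge of the table: not meant), white with a gold-yellow lid: an upright cylinder 59 mm across, 50 mm high (the lid is its top 10 mm); the point is 25 mm above its foot. z up.
- silver_mid (a point): Centre of the smaller jar in front of the tray, white with a silver-grey lid: an upright cylinder 53 mm across, 44 mm high (the lid is its top 9 mm); the point is 22 mm above its foot. z up.
- marker_mid (a point): Middle of the white paint marker, a straight bar 14 mm wide, 13 mm thick, 136 mm long, lying flat; y runs along it, z up; the point is 6.5 mm above its underside. It may lie either way round in its insert.
- tracer_mid (a point): Grasp point on the red handle (14 mm wide, 13 thick) of the tracing wheel, lying flat, 6.8 mm above its underside. y runs along the tool, away from the toothed wheel, z up. The handle reaches 32 mm to -y and 49 mm to +y of this point; beyond it on the -y side follow a thin metal neck (7 mm thick) and the toothed wheel, 14 mm across, hub at y = -63 mm.
- insert_gold: Insert with the wider cup, yellow floor. Plate 126 x 83 x 5 mm; origin: centre of its underside, x along its length, z up. The grey inserts lie side by side, 84 mm apart, in any order, fixed in a black tray (138 x 348 mm, rim 11 mm high), origins 4 mm above the table. Cup on the plate's centre: floor at z = 5 mm, 66 mm across; rim at z = 17, mouth 77. Hold the jar over 14 mm above its foot to clear the rim. Jar seated: its centre at z = 30.
- insert_silver: Insert with the narrower cup, silver floor, beside the others in the black tray. Plate 126 x 83 x 5 mm; origin: centre of its underside, x along its length, z up. Cup on the plate's centre: floor at z = 5 mm, 57 mm across inside; rim at z = 17, mouth widened to 69. Fingers must hold the jar more than 14 mm above its foot to clear the rim. Jar seated: its centre at z = 27.
- insert_marker: Insert with a white strip between two equal U-shaped saddles, white-lined. Plate 126 x 83 x 5 mm; origin: centre of its underside, x along its length, z up. Saddles at x = -45 and +45 mm, 10 thick; slots along x, centred on y = 0, 19 wide, floor at z = 17, mouth flared to 34 at z = 30. Free for fingers between them. Seated: marker along x in both slots, its middle over the plate's centre at z = 23.5.
- insert_tracer: Insert with a red strip and unequal red-lined saddles. Plate 126 x 83 x 5 mm; origin: centre of its underside, x along its length, z up. Wide saddle at x = -45 mm: slot 20 wide, floor z = 17, for the handle. Narrow one at x = +32: slot 11.5, floor z = 20, for the neck. Mouths flare 7 a side. Red cheeks at x = +54 (its far end from the robot), 22 apart, up to z = 28, guard the teeth. Seated: tool along x, its y axis to -x, grasp point at (-10, 0, 23.8).
- tape_blue: Bystander: roll of blue tape lying flat, 66 mm across, 10 mm high; origin at the centre of its underside.
- can_brown: Bystander: small enamel can with brown paint on its lid and a blue label, 65 mm across, 61 mm high, standing; origin at the centre of its underside.

How it is judged:
By the outcome, as a careful person would: the job done as asked, in the order asked, and still so for the second after the job is handed in, with the robot touching nothing.
It also fails if it takes over 93 s, if anything falls off the work surface, if the arm or the gripper's body presses on something with over 40 N, if the wrist force passes 120 N, or if a joint passes its speed limit or range.

## Working session

There is one attempt and no reset: what is moved stays moved. The work goes in short steps, Python scripts to look and compute and a tool call to move; the robot and the scene stay as the last step left them, time stands still between calls to the robot, and variables do not carry over. Pictures are saved under pics/ and viewed, at most 14 in all, crops included, and the job is handed in when it is done.

Besides the shell and the picture viewer there is one more tool, called after "Emit:" as a command line: name --pt "numbers of a row" for each row, then --argument value for the rest. jog_arm: Moves the arm, as the interface text tells. Its arguments: {"type":"object","properties":{"commands":{"type":"array","items":{"type":"array","items":{"type":"number"}}},"newtons":{"type":"number"}},"required":["commands"]}

```bash
mkdir -p pics; ls; python3 - <<'E'
from plant import *
import cv2
o=get_obs();print({k:o[k] for k in('time','position','ee_rot','finger_gap')})
for n in('top','scene'):
    cv2.imwrite(f'pics/{n}0.png',camera(n))
    p=camera_params(n);print(n,p)
print(camera_params('wrist'))
E
```

```text
pics
{'time': 0.0, 'position': array([0.16537077, 0.52396898, 0.2043217 ]), 'ee_rot': array([-2.68924786e-04,  1.52290057e-01,  9.88335240e-01, -1.05846421e-03]), 'finger_gap': 0.0940827341054853}
top {'mtx': array([[400.70670738,   0.        , 314.46376508],
       [  0.        , 400.70670738, 203.06312562],
       [  0.        ,   0.        ,   1.        ]]), 'R': array([[-0.0132353 , -0.99984804, -0.01134608],
       [-0.99815331,  0.01388394, -0.05913719],
       [ 0.05928573,  0.01054243, -0.99818538]]), 't': array([0.02083283, 0.55657681, 0.99518744])}
scene {'mtx': array([[454.1890637 ,   0.        , 316.62602071],
       [  0.        , 454.1890637 , 203.91334921],
       [  0.        ,   0.        ,   1.        ]]), 'R': array([[ 0.768512  , -0.63976904, -0.00921364],
       [-0.41764364, -0.49067426, -0.76473038],
       [ 0.48472993,  0.59155249, -0.64428452]]), 't': array([-0.42092687,  0.26642531,  1.16676484])}
{'mtx': array([[298.28225675,   0.        , 319.76249843],
       [  0.        , 298.28225675, 197.89477708],
       [  0.        ,   0.        ,   1.        ]]), 'tool_from_camera': array([[-1.34882329e-03, -9.59231566e-01, -2.82618086e-01,
         8.23974833e-02],
       [ 9.99998893e-01, -1.11635781e-03, -9.83575238e-04,
         4.13954629e-04],
       [ 6.27973509e-04, -2.82619100e-01,  9.59232010e-01,
        -1.79634479e-01],
       [ 0.00000000e+00,  0.00000000e+00,  0.00000000e+00,
         1.00000000e+00]])}
```

View pics/top0.png

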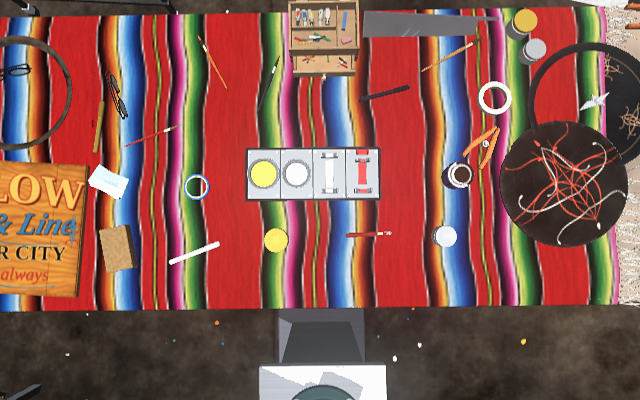

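View pics/scene0.png

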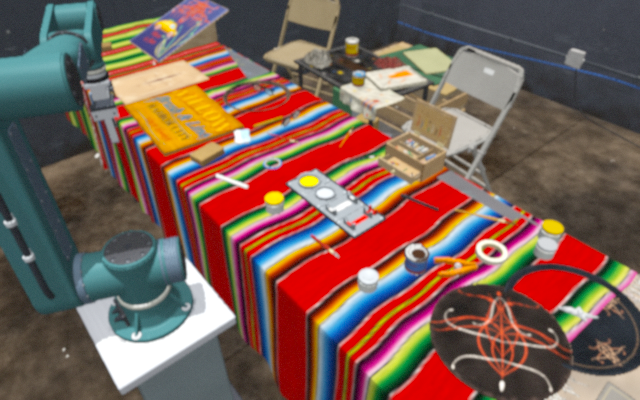

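```bash
cat > h.py <<'E'
from plant import *
import numpy as np, cv2
from scipy.spatial.transform import Rotation as Ro
def ray(name,uv,z,obs=None):
    "world point at height z seen at pixel uv"
    p=camera_params(name); d=np.linalg.inv(p['mtx'])@[uv[0],uv[1],1.]
    if name=='wrist':
        o=obs; Rw=Ro.from_quat(np.roll(o['ee_rot'],-1)).as_matrix(); T=p['tool_from_camera']
        D=Rw@T[:3,:3]@d; C=Rw@T[:3,3]+o['position']
    else:
        D=p['R'].T@d; C=-p['R'].T@p['t']
    return C+D*(z-C[2])/D[2]
def proj(name,X,obs=None):
    p=camera_params(name)
    if name=='wrist':
        Rw=Ro.from_quat(np.roll(obs['ee_rot'],-1)).as_matrix(); T=p['tool_from_camera']
        c=T[:3,:3].T@(Rw.T@(np.array(X)-obs['position'])-T[:3,3])
    else: c=p['R']@np.array(X)+p['t']
    u=p['mtx']@c; return u[:2]/u[2]
E
python3 - <<'E'
from h import *
im=cv2.imread('pics/top0.png')
a=cv2.resize(im[140:270,240:400],None,fx=5,fy=4.6,interpolation=cv2.INTER_CUBIC)
a=cv2.resize(im[143:263,240:400],(800,600),interpolation=cv2.INTER_CUBIC)
cv2.imwrite('pics/c1.png',a)
for n,uv,z in[('gold',(276,240),.05),('silver',(445,236),.044),('marker',(194,253),.013),('markA',(171,262),.013),('markB',(218,243.5),.013),('tracer',(369,234),.013),('tape',(197,187),.01),('can',(459,174),.061),('trayTL',(246,149),.011),('trayBR',(380,199),.011),('trayTR',(379,148),.011),('trayBL',(247,200),.011)]: print(n,ray('top',uv,z).round(4))
E
```

```text
gold [0.4662 0.1076 0.05  ]
silver [ 0.4704 -0.3039  0.044 ]
marker [0.435 0.319 0.013]
markA [0.4132 0.3771 0.013 ]
markB [0.4581 0.2583 0.013 ]
tracer [ 0.4771 -0.123   0.013 ]
tape [0.6025 0.313  0.01  ]
can [ 0.6196 -0.3371  0.061 ]
trayTL [0.6985 0.1871 0.011 ]
trayBR [ 0.5651 -0.153   0.011 ]
trayTR [ 0.6958 -0.1534  0.011 ]
trayBL [0.5673 0.1849 0.011 ]
```

View pics/c1.png

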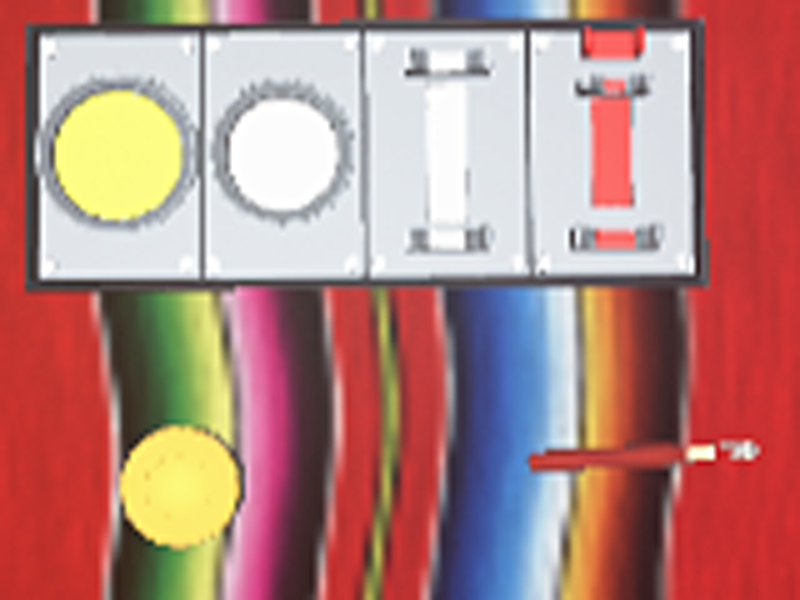

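```bash
python3 - <<'E'
from h import *
c=lambda u,v:(240+u/5-.4,143+v/5-.4)
for n,uv,z in[('goldcup',(118,155),.009),('silvcup',(283,155),.009),('mk far',(447,63),.03),('mk near',(448,239),.03),('tr cheek',(613,42),.03),('tr near',(615,238),.02),('tr narrow',(612,86),.03),
 ('TL',(28,24),.011),('TR',(703,20),.011),('BR',(708,284),.011),('BL',(27,288),.011),('jar gold',(181,487),.05),('tr tail',(530,462),.013),('tr hend',(688,453),.013),('wheel',(745,450),.007)]: print(n,ray('top',c(*uv),z).round(4))
E
```

```text
goldcup [0.6346 0.1435 0.009 ]
silvcup [0.6334 0.059  0.009 ]
mk far [ 0.6758 -0.0249  0.03  ]
mk near [ 0.5871 -0.0241  0.03  ]
tr cheek [ 0.6851 -0.1083  0.03  ]
tr near [ 0.5874 -0.1084  0.02  ]
tr narrow [ 0.6629 -0.1073  0.03  ]
TL [0.7026 0.1891 0.011 ]
TR [ 0.6993 -0.1566  0.011 ]
BR [ 0.5641 -0.156   0.011 ]
BL [0.5669 0.19   0.011 ]
jar gold [0.4662 0.1081 0.05  ]
tr tail [ 0.4753 -0.0641  0.013 ]
tr hend [ 0.4788 -0.1437  0.013 ]
wheel [ 0.4798 -0.1734  0.007 ]
```

Emit:
jog_arm --pt "0 0 0 0 0 -0.153 -1" --pt "0 0 0 0 0 -0.153 -1" --pt "0 -60 0 0 0 0 -1" --pt "-60 -20 0 0 0 0 -1" --pt "-60 -60 0 0 0 0 -1" --pt "-60 -60 0 0 0 0 -1" --pt "-60 -60 0 0 0 0 -1" --pt "-60 -60 0 0 0 0 -1" --pt "0 -60 0 0 0 0 -1" --pt "0 -30 0 0 0 0 -1" --newtons 15

```text
time: 1.35
position: [0.4017, 0.1754, 0.2048]
ee_rot: [-0.001, 0.001, 1.0, -0.0]
force: [0.8, 0.4, -0.0]
finger_gap: 0.0942
grip_force: 0.0
```

Emit:
jog_arm --pt "-50 -50 0 0 0 0 -1" --pt "-10 -20 0 0 0 0 -1" --pt "0 0 0 0 0 0 -1" --pt "0 0 0 0 0 0 -1"

```text
time: 1.85
position: [0.4554, 0.1145, 0.2052]
ee_rot: [-0.0, -0.0, 1.0, 0.0]
force: [-1.4, -0.3, -0.4]
finger_gap: 0.0939
grip_force: 0.0
```

```bash
python3 - <<'E'
from h import *
o=get_obs();print(o['position'],o['ee_rot']);im=camera('wrist');cv2.imwrite('pics/w1.png',im)
for X in[(.4662,.108,.05),(.634,.1435,.009),(.633,.059,.009),(.477,-.0641,.013)]:print(proj('wrist',X,o))
E
```

```text
[0.45536322 0.11451473 0.20520461] [-4.24557591e-04 -3.84363495e-04  9.99999786e-01  3.15841957e-04]
[314.07885688 193.50853246]
[339.66938077 297.06167305]
[281.5866442  296.49736286]
[181.69339885 193.97827679]
```

View pics/w1.png

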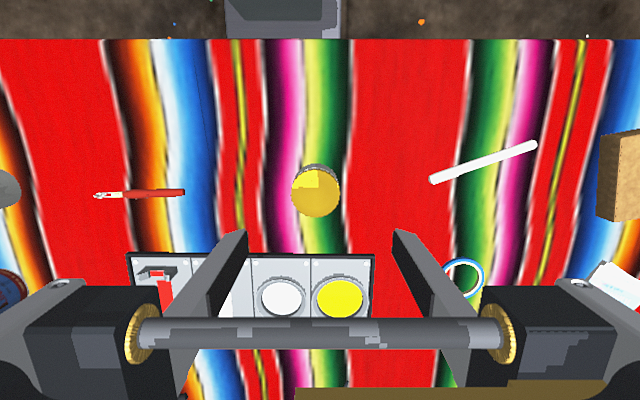

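Emit:
jog_arm --pt "-11 -6 20 0 0 0 -1" --pt "0 0 50 0 0 0 -1" --pt "0 0 50 0 0 0 -1" --pt "0 0 45 0 0 0 -1" --pt "0 0 22 0 0 0 -1" --pt "0 0 0 0 0 0 -1" --pt "0 0 0 0 0 0 1" --pt "0 0 0 0 0 0 1" --pt "0 0 0 0 0 0 1" --pt "0 0 0 0 0 0 1" --newtons 15

```text
time: 3.15
position: [0.4674, 0.108, 0.0192]
ee_rot: [0.001, -0.0, 1.0, 0.0]
force: [0.4, -0.9, 1.8]
finger_gap: 0.0585
grip_force: 15.0
```

Emit:
jog_arm --pt "0 0 -35 0 0 0 1" --pt "0 0 -35 0 0 0 1" --pt "-40 9 0 0 0 0 1" --pt "-45 10 0 0 0 0 1" --pt "-45 9 0 0 0 0 1" --pt "-38 7.5 0 0 0 0 1" --pt "0 0 0 0 0 0 1" --pt "0 0 0 0 0 0 1"

```text
time: 4.15
position: [0.6341, 0.1432, 0.0878]
ee_rot: [-0.001, -0.0, 1.0, -0.0]
force: [0.0, 0.1, -1.6]
finger_gap: 0.0586
grip_force: 15.0
```

```bash
python3 - <<'E'
from h import *
o=get_obs();print(o['position'],o['ee_rot'],o['force']);im=camera('wrist');cv2.imwrite('pics/w2.png',im)
for X in[(.634,.1435,.021),(.633,.059,.009)]:print(proj('wrist',X,o))
E
```

```text
[0.63409882 0.14319077 0.08777658] [-9.72519118e-04 -4.51759922e-05  9.99999521e-01 -9.95179172e-05] [ 0.0116573   0.05811408 -1.58355378]
[320.05569181 208.65644713]
[227.03108328 203.53530824]
```

View pics/w2.png

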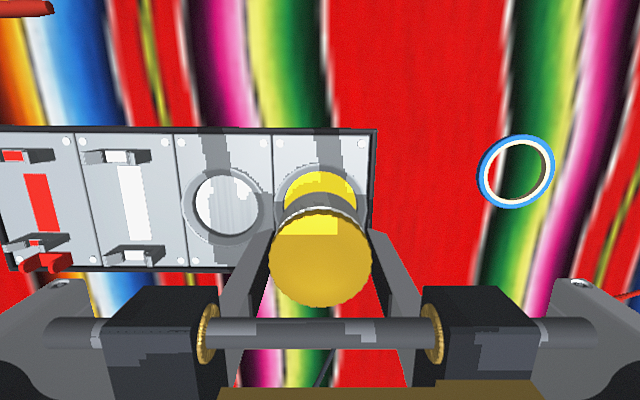

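Emit:
jog_arm --pt "0 0 25 0 0 0 1" --pt "0 0 20 0 0 0 1" --pt "0 0 11 0 0 0 1" --pt "0 0 3.5 0 0 0 1" --pt "0 0 0 0 0 0 1" --pt "0 0 0 0 0 0 1"

```text
time: 4.95
position: [0.6357, 0.1435, 0.0299]
ee_rot: [0.001, -0.0, 1.0, 0.0]
force: [0.7, 0.3, -0.8]
finger_gap: 0.0581
grip_force: 15.0
```

Emit:
jog_arm --pt "0 0 1.5 0 0 0 1" --pt "0 0 1 0 0 0 1" --pt "0 0 0 0 0 0 1"

```text
time: 5.32
position: [0.6357, 0.1435, 0.0282]
ee_rot: [0.001, -0.0, 1.0, 0.0]
force: [-1.2, 0.1, 5.8]
finger_gap: 0.0584
grip_force: 15.0
```

Emit:
jog_arm --pt "0 0 0 0 0 0 -1" --pt "0 0 0 0 0 0 -1" --pt "0 0 0 0 0 0 -1" --pt "0 0 -40 0 0 0 -1" --pt "0 0 -60 0 0 0 -1" --pt "15 -45 0 0 0 0 -1" --pt "20 -50 0 0 0 0 -1" --pt "20 -50 0 0 0 0 -1" --pt "20 -50 0 0 0 0 -1" --pt "20 -50 0 0 0 0 -1"

```text
time: 6.58
position: [0.5391, -0.1031, 0.1263]
ee_rot: [0.0, -0.0, 1.0, -0.0]
force: [0.4, -0.5, 0.7]
finger_gap: 0.094
grip_force: 0.0
```

Emit:
jog_arm --pt "20 -50 0 0 0 0 -1" --pt "20 -50 0 0 0 0 -1" --pt "20 -50 0 0 0 0 -1" --pt "10 -50 0 0 0 0 -1" --pt "0 0 0 0 0 0 -1" --pt "0 0 0 0 0 0 -1"

```text
time: 7.32
position: [0.47, -0.3012, 0.1261]
ee_rot: [-0.0, 0.0, 1.0, 0.001]
force: [0.3, -0.0, -0.2]
finger_gap: 0.0939
grip_force: 0.0
```

```bash
python3 - <<'E'
from h import *
o=get_obs();print(o['position'],o['ee_rot'],o['force']);im=camera('wrist');cv2.imwrite('pics/w3.png',im)
for X in[(.4704,-.304,.044)]:print(proj('wrist',X,o))
E
```

```text
[ 0.46997688 -0.30119823  0.12610088] [-1.11468055e-04  9.04533781e-05  9.99999812e-01  5.95592864e-04] [ 0.33656441 -0.04089168 -0.16051602]
[316.54841593 203.80385175]
```

View pics/w3.png

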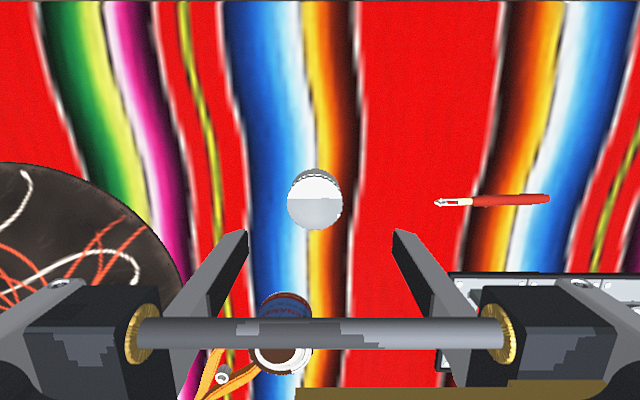

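Emit:
jog_arm --pt "0 -4 30 0 0 0 -1" --pt "0 0 40 0 0 0 -1" --pt "0 0 28 0 0 0 -1" --pt "0 0 11 0 0 0 -1" --pt "0 0 0 0 0 0 -1" --pt "0 0 0 0 0 0 1" --pt "0 0 0 0 0 0 1" --pt "0 0 0 0 0 0 1" --pt "0 0 0 0 0 0 1"

```text
time: 8.5
position: [0.4702, -0.3059, 0.0178]
ee_rot: [0.0, -0.0, 1.0, -0.0]
force: [-1.2, 0.0, -0.3]
finger_gap: 0.0575
grip_force: 0.0
```

Emit:
jog_arm --pt "0 0 0 0 0 0 1" --pt "0 0 0 0 0 0 1" --pt "0 0 -35 0 0 0 1" --pt "0 0 -40 0 0 0 1" --pt "-16 36 0 0 0 0 1" --pt "-22 50 0 0 0 0 1" --pt "-22 50 0 0 0 0 1" --pt "-22 50 0 0 0 0 1" --pt "-22 50 0 0 0 0 1" --pt "-22 50 0 0 0 0 1"

```text
time: 9.75
position: [0.5961, -0.0179, 0.0919]
ee_rot: [-0.0, -0.0, 1.0, 0.0]
force: [0.3, -0.3, -1.3]
finger_gap: 0.0519
grip_force: 15.0
```

Emit:
jog_arm --pt "-22 50 0 0 0 0 1" --pt "-15 27 0 0 0 0 1" --pt "0 0 0 0 0 0 1" --pt "0 0 0 0 0 0 1"

```text
time: 10.25
position: [0.6323, 0.0567, 0.0918]
ee_rot: [-0.001, 0.0, 1.0, -0.0]
force: [-0.9, -0.6, -1.4]
finger_gap: 0.0523
grip_force: 15.0
```

```bash
python3 - <<'E'
from h import *
o=get_obs();print(o['position'],o['ee_rot'],o['force'],o['grip_force'],o['finger_gap']);im=camera('wrist');cv2.imwrite('pics/w4.png',im)
z=o['position'][2]-.0178+.044
print('lid expected at',proj('wrist',(*o['position'][:2],z),o),proj('wrist',(.6334,.059,.021),o),proj('wrist',(.6345,.1435,.059),o))
E
```

```text
[0.6323051  0.05666129 0.09176283] [-8.04333241e-04  2.49855218e-05  9.99999621e-01 -3.32486275e-04] [-0.91784673 -0.56109139 -1.42579795] 14.999845325946808 0.05232413908533523
lid expected at [319.5196238  260.13251713] [322.38851302 208.48997679] [433.54584543 225.45114182]
```

View pics/w4.png

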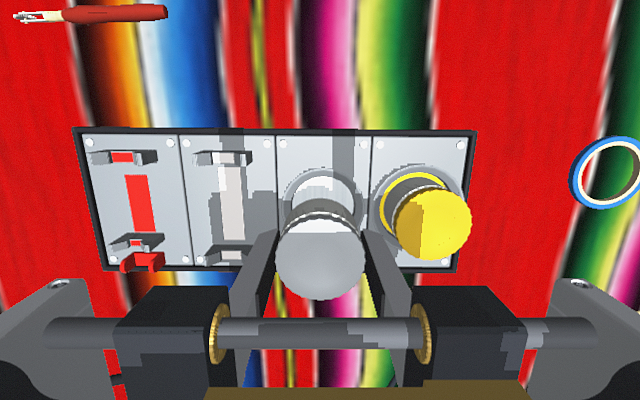

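Emit:
jog_arm --pt "-2 2.5 20 0 0 0 1" --pt "0 0 20 0 0 0 1" --pt "0 0 12 0 0 0 1" --pt "0 0 5 0 0 0 1" --pt "0 0 3 0 0 0 1" --pt "0 0 3 0 0 0 1" --pt "0 0 0 0 0 0 1"

```text
time: 11.18
position: [0.6352, 0.0599, 0.0298]
ee_rot: [0.0, -0.0, 1.0, 0.0]
force: [0.3, -0.1, -0.8]
finger_gap: 0.0522
grip_force: 15.0
```

Emit:
jog_arm --pt "0 0 1.5 0 0 0 1" --pt "0 0 1.5 0 0 0 1" --pt "0 0 0 0 0 0 1"

```text
time: 11.55
position: [0.6351, 0.0599, 0.0267]
ee_rot: [0.0, -0.0, 1.0, 0.0]
force: [0.7, 0.5, -0.4]
finger_gap: 0.0519
grip_force: 15.0
```

Emit:
jog_arm --pt "0 0 1 0 0 0 1" --pt "0 0 0 0 0 0 1" --pt "0 0 0 0 0 0 -0.42" --pt "0 0 0 0 0 0 -0.42" --pt "0 0 0 0 0 0 -0.42"

```text
time: 12.18
position: [0.6348, 0.0598, 0.0249]
ee_rot: [-0.0, -0.0, 1.0, 0.0]
force: [-1.3, 0.7, -0.2]
finger_gap: 0.0666
grip_force: 0.0
```

Emit:
jog_arm --pt "0 0 -30 0 0 0 -0.42" --pt "0 0 -50 0 0 0 -0.42" --pt "0 0 -20 0 0 0 -0.42" --pt "35 45 0 0 0 0 -0.42" --pt "35 45 0 0 0 0 -0.42" --pt "35 45 0 0 0 0 -0.42" --pt "35 45 0 0 0 0 -0.42" --pt "35 45 0 0 0 0 -0.42" --pt "25 33 0 0 0 0 -0.42" --pt "0 0 0 0 0 0 -0.42"

```text
time: 13.42
position: [0.4327, 0.3196, 0.1245]
ee_rot: [-0.001, -0.002, 1.0, -0.0]
force: [-0.1, -0.5, -0.8]
finger_gap: 0.0667
grip_force: 0.0
```

```bash
python3 - <<'E'
from h import *
o=get_obs();print(o['position'],o['ee_rot'],o['force']);im=camera('wrist');cv2.imwrite('pics/w5.png',im)
for X in[(.435,.319,.013),(.4132,.3771,.013),(.4581,.2583,.013)]:print(proj('wrist',X,o))
im=camera('top');a=cv2.resize(im[143:263,240:400],(800,600),interpolation=cv2.INTER_CUBIC);cv2.imwrite('pics/c2.png',a)
E
```

```text
[0.4327459  0.31956393 0.12451816] [-7.62752451e-04 -2.37421870e-03  9.99996882e-01 -1.28436668e-04] [-0.11896029 -0.54436075 -0.7916225 ]
[319.18866678 196.93566904]
[377.58146605 176.11528527]
[260.66334653 218.10315624]
```

View pics/w5.png

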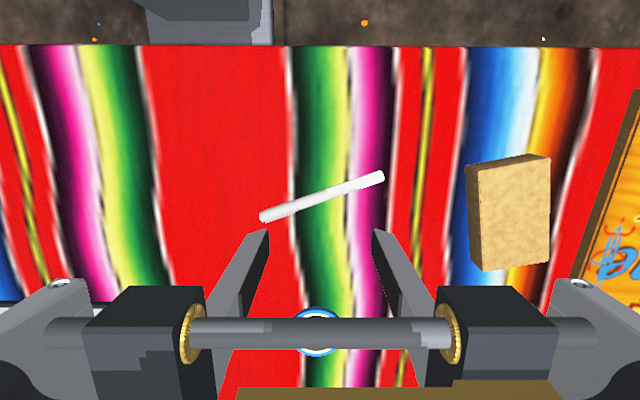

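View pics/c2.png

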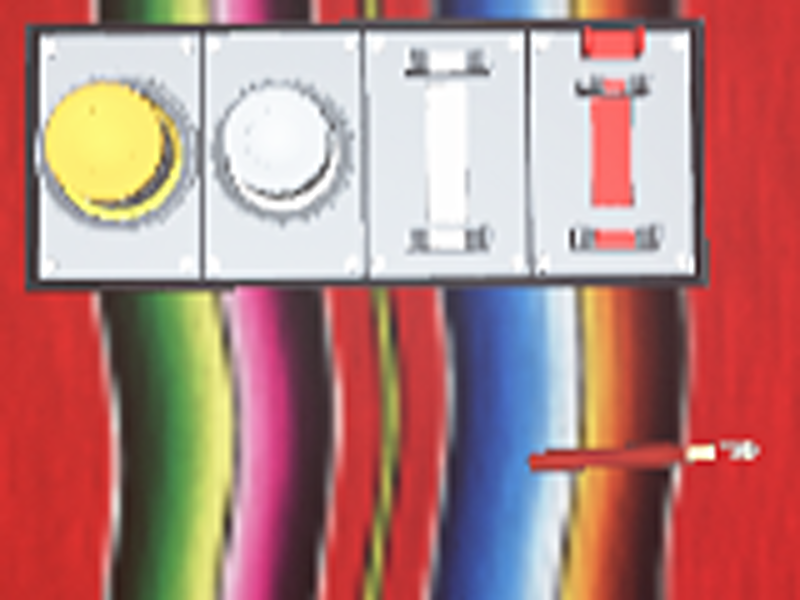

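```bash
python3 - <<'E'
from h import *
o=get_obs();im=cv2.imread('pics/w5.png')
m=np.zeros(im.shape[:2],np.uint8);m[160:228,250:392]=(im[160:228,250:392].min(2)>150)
n,l,s,c=cv2.connectedComponentsWithStats(m);k=1+s[1:,4].argmax()
yx=np.argwhere(l==k);P=np.array([ray('wrist',(x,y),.011,o)[:2] for y,x in yx])
(cx,cy),wh,_=cv2.minAreaRect((P*1000).astype(np.float32));b=cv2.boxPoints(cv2.minAreaRect((P*1000).astype(np.float32)))
u=np.linalg.svd(P-P.mean(0),full_matrices=False)[2][0]
print(len(P),cx,cy,wh,u,np.degrees(np.arctan2(u[1],u[0])))
E
```

```text
2279 435.16796875 318.00970458984375 (71.0614242553711, 128.2093048095703) [-0.30682252  0.95176675] 107.86784467555778
```

```bash
python3 - <<'E'
from h import *
o=get_obs();im=cv2.imread('pics/w5.png')
m=np.zeros(im.shape[:2],np.uint8);r=im[160:228,250:392];m[160:228,250:392]=(r.min(2)>185)
m=cv2.morphologyEx(m,cv2.MORPH_OPEN,np.ones((4,4)))
yx=np.argwhere(m);P=np.array([ray('wrist',(x,y),.012,o)[:2] for y,x in yx])
(cx,cy),wh,_=cv2.minAreaRect((P*1000).astype(np.float32))
u=np.linalg.svd(P-P.mean(0),full_matrices=False)[2][0]
print(len(P),cx,cy,wh,P.mean(0),np.degrees(np.arctan2(u[1],u[0])))
print(ray('wrist',(261,217),.01,o),ray('wrist',(384,177),.01,o))
E
```

```text
Traceback (most recent call last):
  File "h.py", line 6, in ray
    p=camera_params(name); d=np.linalg.inv(p['mtx'])@[uv[0],uv[1],1.]
ValueError: time passes only in moves, steps and waits
```

```bash
sed -i 's/^from scipy/import functools\ncamera_params=functools.cache(camera_params)\nfrom scipy/' h.py; python3 - <<'E'
from h import *
o=get_obs();im=cv2.imread('pics/w5.png')
m=np.zeros(im.shape[:2],np.uint8);r=im[160:228,250:392];m[160:228,250:392]=(r.min(2)>185)
m=cv2.morphologyEx(m,cv2.MORPH_OPEN,np.ones((4,4)))
yx=np.argwhere(m);P=np.array([ray('wrist',(x,y),.012,o)[:2] for y,x in yx])
(cx,cy),wh,_=cv2.minAreaRect((P*1000).astype(np.float32))
u=np.linalg.svd(P-P.mean(0),full_matrices=False)[2][0]
print(len(P),cx,cy,wh,P.mean(0),np.degrees(np.arctan2(u[1],u[0])))
print(ray('wrist',(261,217),.01,o),ray('wrist',(384,177),.01,o))
E
```

```text
1820 433.4570007324219 319.09906005859375 (123.50464630126953, 71.18006134033203) [0.43686123 0.32634367] 109.01941402377264
[0.45986289 0.25585005 0.01      ] [0.41700526 0.38220771 0.01      ]
```

Emit:
jog_arm --pt "-4 -0.5 0 0 0 0.1776 -0.42" --pt "0 0 0 0 0 0.1776 -0.42" --pt "0 0 0 0 0 0.1776 -0.42" --pt "0 0 0 0 0 0.1776 -0.42" --pt "0 0 0 0 0 0.1776 -0.42" --pt "0 0 0 0 0 0.1776 -0.42" --pt "0 0 0 0 0 0.1776 -0.42" --pt "0 0 20 0 0 0 -0.42" --pt "0 0 0 0 0 0 -0.42" --pt "0 0 0 0 0 0 -0.42"

```text
time: 14.78
position: [0.4396, 0.3166, 0.1056]
ee_rot: [0.0, 0.583, 0.813, -0.0]
force: [-0.0, 0.2, -0.5]
finger_gap: 0.0667
grip_force: 0.0
```

```bash
python3 - <<'E'
from h import *
o=get_obs();print(o['position'],o['ee_rot'],o['force']);im=camera('wrist')
cv2.imwrite('pics/w6.png',im)
print(proj('wrist',(*o['position'][:2],.013),o))
E
```

```text
[0.43959113 0.31660859 0.10562807] [ 5.80343176e-05  5.82818236e-01  8.12602547e-01 -3.67357734e-05] [-0.04970638  0.23098261 -0.48472084]
[319.53275029 200.35335081]
```

View pics/w6.png

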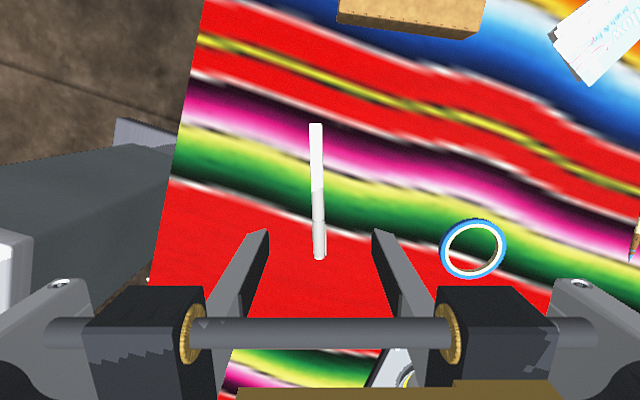

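```bash
python3 - <<'E'
from h import *
o=get_obs();R=Ro.from_quat(np.roll(o['ee_rot'],-1)).as_matrix()
a=ray('wrist',(315.8,124),.012,o);b=ray('wrist',(319.3,258),.010,o)
for X in(a,b,(a+b)/2): print(X, R.T@(X-o['position'])*1000)
d=R.T@(b-a);print(np.linalg.norm(d),np.arctan2(d[1],-d[0]))
E
```

```text
[0.41398929 0.38293251 0.012     ] [70.72983887 -3.21911385 94.03651244]
[0.45956289 0.25743914 0.01      ] [-62.75161422  -0.34147361  96.02625733]
[0.43677609 0.32018582 0.011     ] [ 3.98911232 -1.78029373 95.03138488]
0.13352729390114074 0.021555013793369576
```

Emit:
jog_arm --pt "4 -1.8 30 0 0 0 -0.42" --pt "0 0 40 0 0 -0.021 -0.42" --pt "0 0 22 0 0 0 -0.42" --pt "0 0 9 0 0 0 -0.42" --pt "0 0 0 0 0 0 -0.42" --pt "0 0 0 0 0 0 1" --pt "0 0 0 0 0 0 1" --pt "0 0 0 0 0 0 1" --pt "0 0 0 0 0 0 1" --pt "0 0 0 0 0 0 1"

```text
time: 16.08
position: [0.4359, 0.3206, 0.0046]
ee_rot: [0.0, 0.574, 0.819, 0.0]
force: [-0.2, 0.7, -0.2]
finger_gap: 0.02
grip_force: 0.0
```

Emit:
jog_arm --pt "0 0 0 0 0 0 1" --pt "0 0 0 0 0 0 1" --pt "0 0 -40 0 0 0 1" --pt "0 0 -60 0 0 0 1" --pt "0 0 0 0 0 -0.175 1" --pt "0 0 0 0 0 -0.175 1" --pt "0 0 0 0 0 -0.175 1" --pt "0 0 0 0 0 -0.175 1" --pt "0 0 0 0 0 -0.175 1" --pt "0 0 0 0 0 -0.175 1" --newtons 20

```text
time: 17.32
position: [0.4358, 0.3205, 0.1043]
ee_rot: [-0.0, 0.083, 0.997, -0.0]
force: [-0.0, 0.6, -0.9]
finger_gap: 0.0127
grip_force: 20.0
```

Emit:
jog_arm --pt "0 0 0 0 0 -0.172 1" --pt "-25 -45 0 0 0 0 1" --pt "-28 -50 0 0 0 0 1" --pt "-28 -50 0 0 0 0 1" --pt "-28 -50 0 0 0 0 1" --pt "-28 -50 0 0 0 0 1" --pt "-28 -50 0 0 0 0 1" --pt "-31 -50 0 0 0 0 1" --pt "0 0 0 0 0 0 1" --pt "0 0 0 0 0 0 1"

```text
time: 18.58
position: [0.6315, -0.0242, 0.1039]
ee_rot: [-0.001, 0.0, 1.0, 0.0]
force: [0.2, -0.1, -0.3]
finger_gap: 0.0125
grip_force: 20.0
```

```bash
python3 - <<'E'
from h import *
o=get_obs();print(o['position'],o['ee_rot'],o['force'],o['grip_force'],o['finger_gap']);im=camera('wrist')
cv2.imwrite('pics/w7.png',im)
z=o['position'][2]
print([proj('wrist',(o['position'][0]+s,o['position'][1],z+.006),o) for s in(-.068,0,.068)])
print([proj('wrist',(.633+s,-.0245,.021),o) for s in(-.045,.045)])
E
```

```text
[ 0.6314952  -0.02415845  0.1039325 ] [-5.95739925e-04  2.18026001e-04  9.99999691e-01  4.64198925e-04] [ 0.18095797 -0.12586847 -0.27441136] 19.999115467071533 0.01254419838255621
[array([319.36866629, 136.0823886 ]), array([319.59915024, 244.8610579 ]), array([319.78743102, 333.72161876])]
[array([319.13385406, 156.06494484]), array([319.35536251, 249.11811655])]
```

View pics/w7.png

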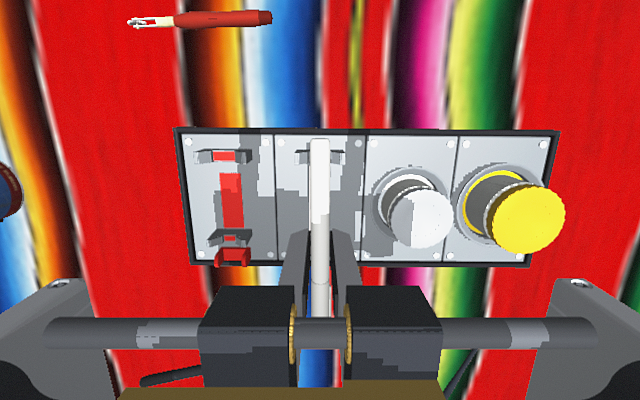

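Emit:
jog_arm --pt "0 0 30 0 0 0 1" --pt "0 0 25 0 0 0 1" --pt "0 0 13 0 0 0 1" --pt "0 0 5 0 0 0 1" --pt "0 0 3 0 0 0 1" --pt "0 0 0 0 0 0 1" --pt "0 0 0 0 0 0 1"

```text
time: 19.5
position: [0.6325, -0.0246, 0.0294]
ee_rot: [0.001, 0.0, 1.0, -0.0]
force: [-0.8, 0.4, -0.6]
finger_gap: 0.0122
grip_force: 20.0
```

Emit:
jog_arm --pt "0 0 2 0 0 0 1" --pt "0 0 2 0 0 0 1" --pt "0 0 1 0 0 0 1" --pt "0 0 0 0 0 0 1"

```text
time: 20.0
position: [0.6322, -0.0246, 0.0254]
ee_rot: [0.001, 0.0, 1.0, -0.0]
force: [-2.4, -0.6, 5.8]
finger_gap: 0.0124
grip_force: 20.0
```

Emit:
jog_arm --pt "0 0 0 0 0 0 0.15" --pt "0 0 0 0 0 0 0.15" --pt "0 0 0 0 0 0 0.15" --pt "0 0 -30 0 0 0 0.15" --pt "0 0 -50 0 0 0 0.15" --pt "45 -25 0 0 0 0 0.15" --pt "50 -28 0 0 0 0 0.15" --pt "50 -28 0 0 0 0 0.15" --pt "10 -7 0 0 0 0.17 0.15" --pt "0 0 0 0 0 0.17 0.15"

```text
time: 21.25
position: [0.4758, -0.1131, 0.1035]
ee_rot: [0.0, 0.173, 0.985, -0.0]
force: [0.2, 0.1, 0.0]
finger_gap: 0.04
grip_force: 0.0
```

Emit:
jog_arm --pt "0 0 0 0 0 0.17 0.0" --pt "0 0 0 0 0 0.17 0.0" --pt "0 0 0 0 0 0.17 0.0" --pt "0 0 0 0 0 0.17 0.0" --pt "0 0 0 0 0 0.17 0.0" --pt "0 0 0 0 0 0.17 0.0" --pt "0 0 0 0 0 0.167 0.0" --pt "0 0 0 0 0 0 0.0" --pt "0 0 0 0 0 0 0.0"

```text
time: 22.38
position: [0.4768, -0.1124, 0.1033]
ee_rot: [-0.0, 0.691, 0.723, -0.0]
force: [-0.2, 0.4, -0.8]
finger_gap: 0.0469
grip_force: 0.0
```

```bash
python3 - <<'E'
from h import *
o=get_obs();print(o['position'],o['ee_rot'],o['force']);im=camera('wrist')
cv2.imwrite('pics/w8.png',im)
print([proj('wrist',X,o) for X in((.4753,-.0641,.013),(.4788,-.1437,.013),(.4798,-.1734,.007))])
E
```

```text
[ 0.47683889 -0.11244824  0.10334649] [-1.05719491e-04  6.90599127e-01  7.23237744e-01 -1.99183645e-05] [-0.18643945  0.41126832 -0.75732986]
[array([320.26821383, 149.84210187]), array([320.15794079, 231.8160368 ]), array([319.81851758, 256.41420422])]
```

View pics/w8.png

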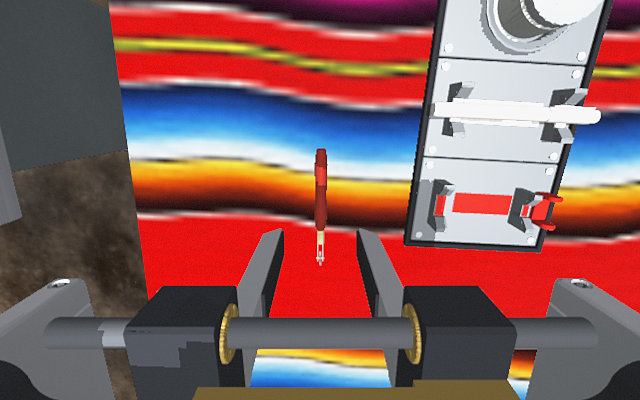

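Emit:
jog_arm --pt "0 0 30 0 0 0 0.0" --pt "0 0 40 0 0 0 0.0" --pt "0 0 21 0 0 0 0.0" --pt "0 0 8 0 0 0 0.0" --pt "0 0 0 0 0 0 0.0" --pt "0 0 0 0 0 0 1" --pt "0 0 0 0 0 0 1" --pt "0 0 0 0 0 0 1" --pt "0 0 0 0 0 0 1" --pt "0 0 0 0 0 0 1"

```text
time: 23.68
position: [0.4772, -0.1125, 0.0048]
ee_rot: [0.0, 0.691, 0.722, 0.0]
force: [0.3, 0.3, 0.7]
finger_gap: 0.0125
grip_force: 20.0
```

Emit:
jog_arm --pt "0 0 -40 0 0 0 1" --pt "0 0 -60 0 0 0 1" --pt "0 0 0 0 0 -0.17 1" --pt "0 0 0 0 0 -0.17 1" --pt "0 0 0 0 0 -0.17 1" --pt "0 0 0 0 0 -0.17 1" --pt "0 0 0 0 0 -0.17 1" --pt "0 0 0 0 0 -0.17 1" --pt "0 0 0 0 0 -0.17 1" --pt "0 0 0 0 0 -0.17 1"

```text
time: 24.92
position: [0.4766, -0.1124, 0.1041]
ee_rot: [-0.0, 0.081, 0.997, 0.0]
force: [-0.4, -0.2, -0.8]
finger_gap: 0.013
grip_force: 20.0
```

Emit:
jog_arm --pt "0 0 0 0 0 -0.166 1" --pt "-36 1 0 0 0 0 1" --pt "-40 1 0 0 0 0 1" --pt "-40 1 0 0 0 0 1" --pt "-30 1 0 0 0 0 1" --pt "0 0 0 0 0 0 1" --pt "0 0 0 0 0 0 1"

```text
time: 25.8
position: [0.6219, -0.1085, 0.1039]
ee_rot: [-0.001, 0.0, 1.0, 0.0]
force: [-0.8, 0.6, -1.1]
finger_gap: 0.0125
grip_force: 20.0
```

```bash
python3 - <<'E'
from h import *
o=get_obs();print(o['position'],o['ee_rot'],o['force'],o['grip_force'],o['finger_gap']);im=camera('wrist')
cv2.imwrite('pics/w9.png',im)
x,y,z=o['position']
print([proj('wrist',(x+s,y,z+.008),o) for s in(-.049,.063)])
print([proj('wrist',(.633+s,-.1085,h),o) for s,h in((-.045,.021),(.032,.024),(.054,.032))])
print([proj('wrist',(.6325+s,-.0245,.034),o) for s in(-.068,.068)])
E
```

```text
[ 0.62193177 -0.10854993  0.10392086] [-8.74162879e-04  4.92146956e-04  9.99999485e-01  1.50809951e-04] [-0.84379717  0.62530726 -1.10037578] 19.997344315052032 0.012481604422662874
[array([319.38034842, 169.48511494]), array([319.81796217, 329.80495175])]
[array([319.63611897, 166.84479064]), array([319.83201221, 247.29562936]), array([319.88414628, 272.19289974])]
[array([421.2147554, 141.3331742]), array([407.93812592, 285.70051877])]
```

View pics/w9.png

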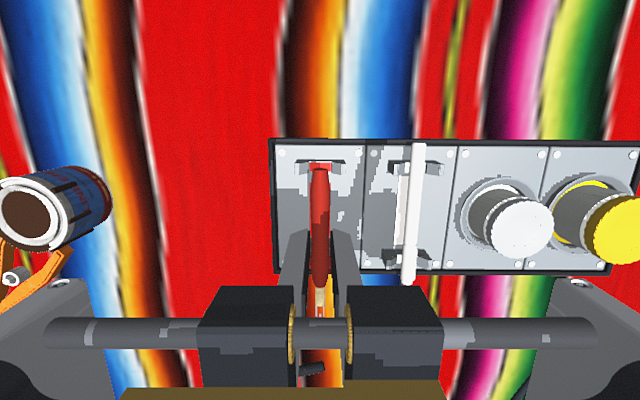

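Emit:
jog_arm --pt "-1 0 30 0 0 0 1" --pt "0 0 25 0 0 0 1" --pt "0 0 13 0 0 0 1" --pt "0 0 5 0 0 0 1" --pt "0 0 2 0 0 0 1" --pt "0 0 0 0 0 0 1" --pt "0 0 0 0 0 0 1"

```text
time: 26.72
position: [0.6245, -0.1087, 0.0304]
ee_rot: [0.001, 0.0, 1.0, -0.0]
force: [-0.3, -0.4, -1.2]
finger_gap: 0.0132
grip_force: 20.0
```

Emit:
jog_arm --pt "0.5 0 2 0 0 0 1" --pt "0 0 2 0 0 0 1" --pt "0 0 1.5 0 0 0 1" --pt "0 0 0 0 0 0 1"

```text
time: 27.22
position: [0.6236, -0.1086, 0.0257]
ee_rot: [0.0, 0.0, 1.0, -0.0]
force: [-2.9, 0.2, 6.7]
finger_gap: 0.0129
grip_force: 20.0
```

Seated at the expected height with light contact. I'll release, retreat and check.

Emit:
jog_arm --pt "0 0 0 0 0 0 0.2" --pt "0 0 0 0 0 0 0.2" --pt "0 0 0 0 0 0 0.2" --pt "0 0 -30 0 0 0 0.2" --pt "0 0 -50 0 0 0 0.2" --pt "40 10 -30 0 0 0 0.2" --pt "50 20 -20 0 0 0 0.2" --pt "0 0 0 0 0 0 0.2" --pt "0 0 0 0 0 0 0.2"

```text
time: 28.35
position: [0.5338, -0.0787, 0.1539]
ee_rot: [0.0, 0.0, 1.0, -0.0]
force: [0.4, -0.4, 0.0]
finger_gap: 0.0375
grip_force: 0.0
```

```bash
python3 - <<'E'
from h import *
o=get_obs();print(o['position'],o['force']);im=camera('wrist')
a=camera('top')
s=camera('scene')[160:250,270:400]
w=cv2.resize(im[180:330,180:480],(800,400),interpolation=cv2.INTER_CUBIC)
cv2.imwrite('pics/end.png',np.vstack([w,np.hstack([cv2.resize(s,(289,200)),cv2.resize(a[143:205,180:480],(511,200))])]))
E
```

```text
[ 0.53376692 -0.07866907  0.15385165] [ 0.39353335 -0.44829987  0.00540766]
```

View pics/end.png

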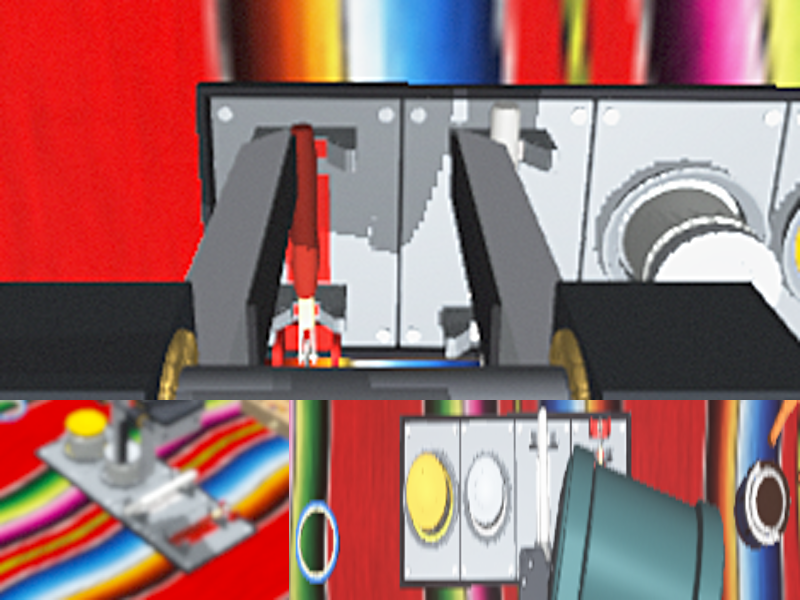

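```bash
python3 -c "
from plant import order;print(order.close_job())"
```

```text
the job is handed in; nothing more can be done
None
```

I put the gold jar, silver jar, marker and tracing wheel into their inserts in that order and handed the job in at about 28 s; in the last pictures they look seated, the tape roll and can look unmoved, and the hand-in gave no verdict.

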